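Bed the lino block with the swing bar

ROBOT

A 6-joint arm with a two-finger parallel gripper is mounted at the origin on the work surface. World frame = base frame: x ahead of the robot, y to its left, z up, the work surface at z = 0. Lengths are in mm, angles in rad, forces in N, time in s.
With the tool pointing down it reaches from about 275 to 1000 mm from the base axis. Payload 8.4 kg.
Tool frame: the origin (TCP) lies at the very end of the fingers, on their centre line; the grasp point (between the pads) lies 19 mm behind it; x points along the fingers, y is the direction in which the jaws open and shut, and the axes are right-handed (so a half turn about x gives the same grasp; the last joint's range is limited). The gripper opens to 85 mm and grips with 20 to 120 N. Pads are 22 mm wide; open, the fingers measure 114 mm over their backs; the gripper's body (76 mm by 85 mm) begins 54 mm behind the grasp point. The pads swing forward as they close: fully open they stand 13 mm farther back than shut.
Start: joints at [1.315, 0.353, 1.633, -0, 1.155, -0.002], TCP at [156.926, 604.981, 199.181] pointing down, gripper open.
Joint ranges: [-2.63, 2.63], [-0.92, 2.1], [0.06, 2.66], [-1.3, 4.44], [0, 2.69], [-3.02, 3.02]. Speed limits (rad/s): [2.22, 2.22, 2.79, 3.14, 3.14, 3.14].

INTERFACE

Orientations are given as a unit quaternion [x, y, z, w].
In Python, from plant import telemetry, viewer, order gives the robot as it stands.
- The arm moves only by the shell command python3 -m pendant 'ROWS' [FORCE]. ROWS is JSON, a list of rows, each a list of 5 numbers: the closure, from -1 (fully open) to 1 (shut), then the shift along the tool's x, y, z scaled (see below), then the turn about the tool's x scaled (see below). In form: [[claw, x, y, z, spin], ...]. A call has 1 to 12 rows; each row shifts and turns the commanded pose from where the row before left it, along the tool's axes as they then stand; what a row does not reach is not made up. The controller multiplies each number of a shift by 0.03 m and each number of a turn by 0.5 rad. A row lasts 1/12 s, in which the tool goes at most 41.7 mm and 7.16 degrees, less where a joint would pass 70% of its speed; a pose out of reach is approached as far as the arm can. A call with a number of a shift or a turn outside -1 to 1 is refused whole. A call with a gripper value outside its range is refused whole. The fingers move at their own pace and stop on an object; FORCE is the grip in N (left out, the last holds). Time passes only in rows, so rows that do not move let the fingers close. It gives the time, the measured TCP pose, the force and the opening at its end, in the units of the state.
- telemetry.sense(): the state, without advancing time (a new reading comes with each control period).
- viewer.camera(name): name is "scene" or "side" or "wrist"; returns a dict with "color" (420x560x3 uint8, red, green, blue), "depth" (420x560 float32, mm along the optical axis (not along the pixel's ray), 0 where there is no reading), "camera_matrix" (3x3 intrinsics, pixels), "rvec" (rotation vector, rad) and "tvec" (3), from world to camera coordinates, as OpenCV has them. Camera axes: x right, y down, z forward; pixel columns grow to the right and rows downward; lengths in mm; the calibration is good to about 2 mm. A picture is of the moment at which its call begins.
- order.sign_off(): hands the job in, once; it reports no verdict.
The state is a dict: "clock": time; "q": joint angles; "dq": joint speeds; "tau": joint torques, N m; "tool_pos": TCP position; "ee_rot": TCP orientation; "force": force on the tool from outside, world axes, zero at the start; "moment": the same for the moment, N m; "width": opening from 0.0 (shut) to 1.0 (fully open).
Only numpy, scipy, OpenCV 4.12 (cv2) and the standard library are available. Lean on these libraries where they do the work, as an engineer would, in place of code of your own. Each camera call takes 0.05 s, during which the arm holds its last target. There are 200 camera calls.

TASK

Bed the green lino block for printing: push the orange end of the aluminium swing bar so that the bar turns about its pin and drives the block up flush along the rubber-faced fence, then keep leaning on the bar with a steady 12 N or so for two seconds. After that push the bar back from its other side until its whole orange end is past the red line, leaving the block flush. Only push the bar, never grip it or push it with more than 16 N, do not touch the block yourself, and leave everything else on the table alone.

Things in the scene. Friction and masses are not known exactly. Their poses are not given: they have to be found in the camera images.
- jig: Plywood board 385 x 320 x 12 mm, fixed to the table (place and yaw vary). Origin at table height, z up; the board spans own x -170..+215, y -170..+150 mm. A dark fence, 36 mm high above the table, runs along x from -170 to +150 on its -y side; its rubber face is the plane y = -102, facing +y. The red line runs along x at y = +85, 6 mm wide.
- bar: Aluminium swing bar 310 x 30 mm, underside 16, top 38 mm above the table. Origin: its pin (jig x 140, y 3 mm). It reaches 290 mm along its own -x; the last 35 mm are orange. Own y = -15 is the side that meets the block, +15 the outer side. Yaw equal to the jig's = closed, parallel to the fence; starts open 0.45-0.75 rad (yaw less than the jig's, end towards jig +y), limit 0.95.
- bar_tip (a point): Middle of the bar's free end, on its top, 290 mm from the pin. Swinging the bar takes 1 to 4 N here and it stays where it is left; with the block home it is closed and stops hard, 4 N per mm and more, so the last millimetre must be felt.
- block: Green-topped lino block, 120 (own x) x 90 (own y) x 22 mm, 0.2-0.35 kg, loose on the board between fence and bar, up to 20 mm off the fence and askew; origin: centre of its underside. Flush: its centre at jig y = -57 mm, x axes parallel. Driven home it lies within jig x -100..+90 mm; nearer the orange end the 90 mm space between closed bar and fence stays free.
- ink_jar: Ink jar, 48 mm across, 50 mm high, on the board behind the pin; bystander.
- eraser: White eraser, 45 x 22 x 12 mm, on the board behind the pin; bystander.
- brush_cup: Grey cup of brushes, 68 mm across, brushes up to 195 mm high, beside the board behind the fence; bystander.
- brayer: Ink roller with wooden handle, 150 mm long, 36 mm high; bystander.
- spare_block: Small green lino block, 80 x 60 x 20 mm; bystander.
- phone: Red phone, 150 x 72 x 9 mm; bystander.
- tape_roll: Roll of paper tape, 90 mm across, 20 mm high; bystander.
There are look-alikes about, which are no part of the job. Leave any blue, pink or purple look-alike of the block alone.

How it is judged (in metres and radians):
On the way, in this order (a step that is already met when the one before it is completed fails the run):
1. the block is flush along the fence (within 2 mm and 0.03 rad) while the fingers push the bar with more than 8 N, for 0.8 s without a break (y of block in the frame of jig below -0.055 m and angle between the x axis of block and the x axis of jig, either way round below 0.03 rad and contact force between the fingers and bar above 8 N), for 0.8 s.
2. the middle of the bar's free end is back past the red line (y of bar_tip in the frame of jig above 0.09 m), for 0.2 s.
At the end, for the whole second after the job is handed in: The block lies flush along the fence (within 2 mm and 0.03 rad), the middle of the bar's free end is past the red line (jig y over 90 mm), bar and block are at rest (y of block in the frame of jig below -0.055 m and angle between the x axis of block and the x axis of jig, either way round below 0.03 rad and y of bar_tip in the frame of jig above 0.09 m and angular speed of bar below 0.05 rad/s and linear speed of block below 0.01 m/s); the robot touches nothing.
It fails at once if the bar is pushed or gripped with more than 16 N (contact force between any of the fingers, the arm and bar above 16 N).
It fails at once if the robot touches the block (contact force between any of the fingers, the arm and block above 0.5 N).
It fails at once if a bystander is moved by more than 15 mm (distance of any of ink_jar, eraser, brush_cup, brayer, spare_block, phone, tape_roll from where it was at the start of the episode above 0.015 m).
It also fails if it takes over 67 s, if anything falls off the work surface, if the arm or the gripper's body presses on something with over 40 N, if the wrist force passes 120 N, or if a joint passes its speed limit or range.

## Working session

There is one attempt and no reset: what is moved stays moved. The work goes in short steps, Python scripts to look and compute and a shell command to move; the robot and the scene stay as the last step left them, time stands still between calls to the robot, and variables do not carry over. Pictures are saved under pics/ and viewed, about 8 in all and at most 12, crops included, and the job is handed in when it is done.

```bash
ls; mkdir -p pics; python3 - <<'E'
from plant import telemetry, viewer
import cv2,numpy as np
print(telemetry.sense())
for n in("scene","side"):
    c=viewer.camera(n); cv2.imwrite(f"pics/{n}0.png",c["color"][:,:,::-1]); np.savez(f"{n}0.npz",**c)
    R=cv2.Rodrigues(np.array(c["rvec"],float))[0]; print(n,(-R.T@np.array(c["tvec"]).ravel()).round(),R[2].round(2))
E
```

```text
pics
{'clock': 0.0, 'q': array([ 1.31462554e+00,  3.53636157e-01,  1.63415254e+00,  4.54203852e-05,
        1.15518287e+00, -2.38564138e-03]), 'dq': array([-0.00067635,  0.00087815, -0.00109556, -0.00048203,  0.00074331,
       -0.00037409]), 'tau': array([ 1.92934249e-04, -6.05245042e+01, -3.42065799e+01, -2.74845047e-05,
        9.38231475e-03, -3.86122878e-06]), 'tool_pos': array([156.76180849, 604.47916561, 198.46132076]), 'ee_rot': array([ 0.08901086,  0.70149802, -0.08997398,  0.70134319]), 'force': array([ 0.26471695, -0.57625718,  0.55282412]), 'moment': array([-0.00883562, -0.04209829, -0.06551475]), 'width': 0.9995085983825734}
scene [ 958.  714. 1159.] [-0.28 -0.51 -0.81]
side [ -25. -725.  800.] [ 0.48  0.62 -0.62]
```

View pics/scene0.png

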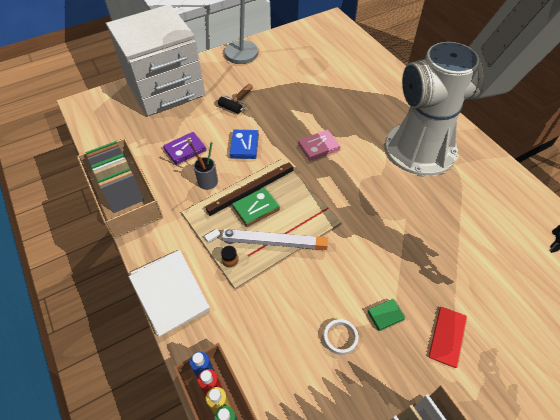

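View pics/side0.png

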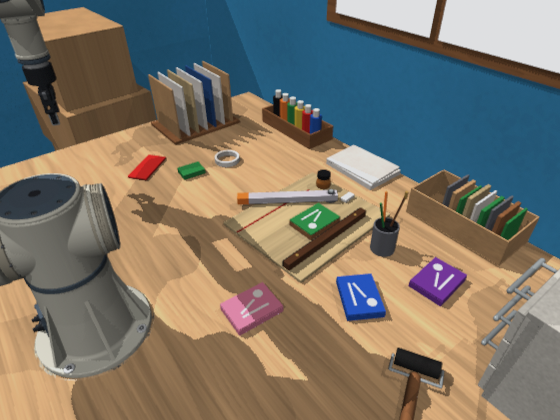

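Scene view: the target green block on the board is at (256,205), with the bar from its pin (229,236) to its orange end (321,243), the red line from (248,255) to (327,210), and the fence from (207,210) to (293,168).
Look-alikes:
- Small spare green block at (386,314)
- Blue block (244,144)
- Pink block (319,145)
- Purple block (185,149)

For the orange bar end, the orange-ish things are the red phone (448,337) and the bottle caps. I choose the block between fence and bar, and the orange end at (321,243). Next I measure these and take a close crop.

```bash
cat > h.py <<'E'
import cv2,numpy as np
def ray(c,uv,z):
    uv=np.asarray(uv,float).reshape(-1,2);K=np.array(c["camera_matrix"],float)
    R=cv2.Rodrigues(np.array(c["rvec"],float))[0];t=np.array(c["tvec"],float).ravel()
    d=np.c_[uv,np.ones(len(uv))]@np.linalg.inv(K).T@R; o=-R.T@t
    return o[:2]+d[:,:2]*((z-o[2])/d[:,2])[:,None]
def mask(c,lo,hi,box):
    h=cv2.cvtColor(c["color"],cv2.COLOR_RGB2HSV); m=cv2.inRange(h,np.array(lo),np.array(hi)); k=np.zeros_like(m)
    x0,y0,x1,y1=box;k[y0:y1,x0:x1]=m[y0:y1,x0:x1]; return k
def big(m):
    n,l,s,_=cv2.connectedComponentsWithStats(m); i=1+s[1:,4].argmax(); return np.where(l==i,255,0).astype(np.uint8)
def pts(m): return np.argwhere(m)[:,::-1]
E
python3 - <<'E'
from h import *
B={"scene":(175,150,350,290),"side":(220,160,400,275)}
for n in B:
    c=dict(np.load(f"{n}0.npz"));b=B[n]
    red=mask(c,(0,120,90),(6,255,255),b)|mask(c,(174,120,90),(180,255,255),b)
    org=big(mask(c,(7,190,150),(16,255,255),b)); grn=big(mask(c,(50,120,40),(80,255,255),b))
    blk=big(mask(c,(0,0,0),(180,255,70),b))
    p=ray(c,pts(red),12.); 
    v=cv2.fitLine(p.astype(np.float32),cv2.DIST_HUBER,0,.01,.01).ravel();pr=(p-v[2:])@v[:2]
    print(n,"red",red.sum()//255,v.round(3),"ang",np.arctan2(v[1],v[0]),pr.min(),pr.max())
    for nm,m,z in(("orange",org,38.),("green",grn,34.),("fence",blk,36.)):
        q=ray(c,pts(m),z);r=cv2.minAreaRect(q.astype(np.float32)); print(nm,m.sum()//255,np.round(r[0]),np.round(r[1]),r[2],"\n",cv2.boxPoints(r).round().tolist())
    x0,y0,x1,y1=b; im=cv2.resize(c["color"][y0:y1,x0:x1,::-1],None,fx=4,fy=4,interpolation=cv2.INTER_CUBIC)[:600,:800]
    for m,col in((red,(255,0,255)),(org,(255,0,0)),(grn,(0,255,255)),(blk,(255,255,0))):
        M=cv2.resize(m[y0:y1,x0:x1],None,fx=4,fy=4,interpolation=0)[:600,:800]
        cv2.drawContours(im,cv2.findContours(M,0,2)[0],-1,col,1)
    cv2.imwrite(f"pics/{n}_crop.png",im)
E
```

```text
scene red 107 [9.96000e-01 9.40000e-02 5.66946e+02 7.59050e+01] ang 0.09449891 -141.66087426960593 155.2622332959794
orange 2 [533. 181.] [3. 0.] 150.22593688964844 
 [[535.0, 180.0], [535.0, 180.0], [532.0, 181.0], [532.0, 181.0]]
green 708 [625. -46.] [116.  90.] 3.151233434677124 
 [[564.0, -5.0], [569.0, -94.0], [685.0, -88.0], [680.0, 2.0]]
fence 428 [ 607. -102.] [319.  30.] 2.9622175693511963 
 [[447.0, -95.0], [449.0, -125.0], [767.0, -109.0], [766.0, -79.0]]
side red 43 [9.96000e-01 9.50000e-02 5.14315e+02 7.18790e+01] ang 0.09474105 -86.84728262090542 95.17517612012485
orange 51 [515. 166.] [28. 28.] 62.16289520263672 
 [[497.0, 160.0], [521.0, 148.0], [534.0, 172.0], [510.0, 185.0]]
green 622 [620. -50.] [117.  89.] 2.6339263916015625 
 [[560.0, -8.0], [564.0, -97.0], [681.0, -92.0], [676.0, -3.0]]
fence 784 [ 733. -215.] [200.  66.] 33.58673858642578 
 [[631.0, -243.0], [668.0, -297.0], [834.0, -187.0], [798.0, -132.0]]
```

View pics/scene_crop.png

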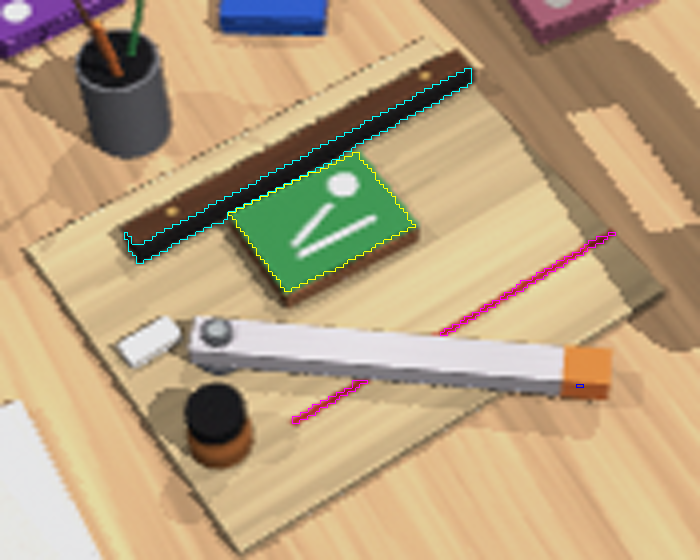

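Crop: the choice is right. The green block has a dark fence behind it, and the orange top face of the bar end is at about (316–328, 237–244) full-frame px. The board corners are clear at (181,212), (234,288), (341,223) and (281,159).

View pics/side_crop.png

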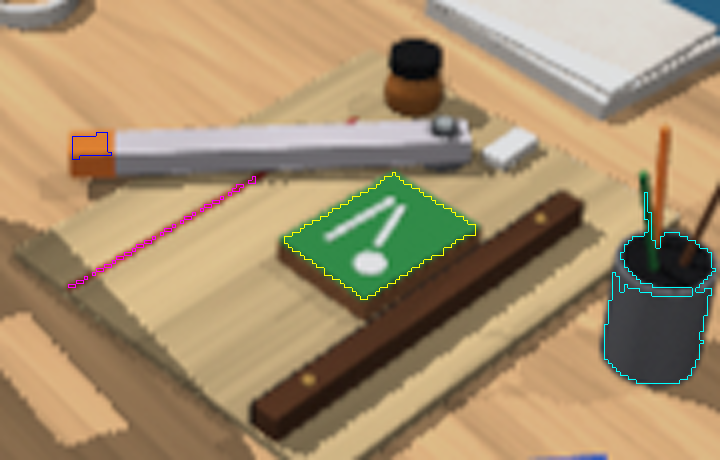

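```bash
python3 - <<'E'
from h import *
c=dict(np.load("scene0.npz")); o=np.array([175,150])
f=lambda l:np.array(l)/4.+o-.375
w=ray(c,f([[24,250],[238,552],[665,293],[425,38]]),12.); j=np.array([[215,-170],[215,150],[-170,150],[-170,-170.]])
M,_=cv2.estimateAffinePartial2D(j,w); print("jig",M, np.hypot(M[0,0],M[1,0]),np.arctan2(M[1,0],M[0,0]))
print((w-(j@M[:,:2].T+M[:,2])).round(1).tolist())
print("orange",ray(c,f([[566,346],[612,347],[610,374],[564,373]]),38.).round(1).tolist())
print("pin",ray(c,f([[216,328]]),45.).round(1), "pin pred",(M@[140,3,1]).round(1))
print("barnear", ray(c,f([[195,318],[192,352]]),38.).round(1).tolist())
h=cv2.cvtColor(c["color"],cv2.COLOR_RGB2HSV);print(h[240,318:326].tolist(),h[246,318:326].tolist())
c=dict(np.load("side0.npz"));h=cv2.cvtColor(c["color"],cv2.COLOR_RGB2HSV);print(h[198,236:252].tolist())
E
```

```text
jig [[ 9.90772136e-01 -9.31083694e-02  6.04833329e+02]
 [ 9.31083694e-02  9.90772136e-01 -3.39217682e+00]] 0.9951374750111515 0.09370037432161181
[[0.6, 0.2], [-0.9, -1.1], [-0.2, 1.6], [0.5, -0.7]]
orange [[523.9, 147.1], [495.0, 164.6], [508.9, 183.4], [537.5, 166.0]]
pin [[741.8   9.4]] pin pred [743.3  12.6]
barnear [[750.2, -10.7], [764.9, 15.2]]
[[14, 177, 225], [14, 177, 225], [14, 176, 225], [14, 176, 225], [14, 177, 225], [14, 177, 225], [14, 176, 224], [14, 177, 225]] [[11, 192, 149], [11, 190, 150], [11, 191, 151], [11, 189, 151], [11, 189, 151], [11, 189, 151], [11, 189, 151], [11, 188, 148]]
[[15, 118, 217], [14, 181, 197], [13, 199, 197], [13, 201, 194], [13, 201, 185], [13, 202, 186], [13, 200, 186], [13, 202, 186], [13, 202, 186], [13, 201, 184], [13, 203, 176], [13, 192, 175], [11, 113, 170], [141, 11, 163], [137, 11, 163], [140, 9, 163]]
```

```bash
cat >> h.py <<'E'
from scipy.spatial.transform import Rotation as Ro
JO=np.array([605.,-4.5]); JY=0.094
def J(x,y): c,s=np.cos(JY),np.sin(JY); return JO+np.array([c*x-s*y,s*x+c*y])
def toj(p): c,s=np.cos(JY),np.sin(JY); d=np.asarray(p)[:2]-JO; return np.array([c*d[0]+s*d[1],-s*d[0]+c*d[1]])
def bar(th,r,off): # point at distance r from pin, own y off, opening th
    y=-th; return J(140-r*np.cos(y)-off*np.sin(y), 3-r*np.sin(y)+off*np.cos(y))
def state():
    from plant import telemetry
    s=telemetry.sense(); R=Ro.from_quat(s["ee_rot"]).as_matrix(); p=s["tool_pos"]
    print("t%.2f"%s["clock"],"tcp",p.round(1),"jig",toj(p).round(1),"yaw tool-y %.3f z %.3f"%(np.arctan2(R[1,1],R[0,1]),np.arctan2(R[1,2],R[0,2])),"F",s["force"].round(1),"w%.2f"%s["width"],"q",s["q"].round(2))
    return s,R
def to(p,R,s): # shift in tool axes, mm and units
    d=R.T@(np.asarray(p)-s["tool_pos"]); print("mm",d.round(1),"units",(d/30).round(3))
E
python3 - <<'E'
from h import *
s,R=state();print(R.round(3))
for th in(.687,.6,.5,.4,.3,.2,.1,0): print(th,"tip",bar(th,290,0).round(),"push ctr",bar(th,272,15+11).round(), "yaw",round(JY-th,3))
print(bar(.687,272,15+11+30))
to([*bar(.687,272,56),150],R,s)
c=dict(np.load("scene0.npz")); print("cup",ray(c,[[206,162]],70.))
E
```

```text
t0.10 tcp [156.8 604.5 198.5] jig [-389.1  648.4] yaw tool-y 1.317 z -0.254 F [-0.8  0.   0.2] w1.00 q [ 1.31  0.35  1.63  0.    1.16 -0.  ]
[[-0.     0.251  0.968]
 [-0.001  0.968 -0.251]
 [-1.    -0.001 -0.   ]]
0.687 tip [504. 174.] push ctr [533. 185.] yaw -0.593
0.6 tip [490. 152.] push ctr [519. 166.] yaw -0.506
0.5 tip [478. 126.] push ctr [504. 143.] yaw -0.406
0.4 tip [468.  99.] push ctr [493. 118.] yaw -0.306
0.3 tip [460.  71.] push ctr [483.  93.] yaw -0.206
0.2 tip [456.  42.] push ctr [476.  66.] yaw -0.106
0.1 tip [454.  13.] push ctr [472.  39.] yaw -0.006
0 tip [455. -16.] push ctr [471.  12.] yaw 0.094
[549.83516759 210.07394797]
mm [  48.9 -283.1  479.5] units [ 1.629 -9.436 15.983]
cup [[ 693.86464908 -252.11549324]]
```

```bash
python3 -m pendant '[[1,0,0,0,0.2446],[1,0,0,0,0.2446],[1,0,0,0,0.2446],[1,0,0,0,0.2446],[1,0,0,0,0.2446],[1,0,0,0,0.2446],[1,0,0,0,0.2446],[1,0,0,0,0.2446],[1,0,0,0,0.2446],[1,0,0,0,0.2446],[1,0,0,0,0]]' 60
cat >> h.py <<'E'
def ctr(th,rc,gap=0): # tool centre with corner on outer face
    p=toj(bar(th,rc,15+gap)); return J(p[0]+14.5,p[1]+11)
E
python3 - <<'E'
from h import *
s,R=state(); to([*ctr(.687,275,35),120],R,s); to([*ctr(.687,275,0),120],R,s)
for th in(.687,.6,.5,.4,.3,.2,.1,0): print(th,toj(ctr(th,275)).round(1))
E
```

```text
clock: 1.02
tool_pos: [156.9, 604.7, 198.8]
ee_rot: [0.477, 0.521, -0.478, 0.522]
force: [-0.2, 0.7, 0.9]
width: 0.001
t1.02 tcp [156.9 604.7 198.8] jig [-389.   648.6] yaw tool-y 0.088 z -1.482 F [-0.2  0.7  0.9] w0.00 q [ 1.31  0.35  1.63 -0.    1.16  1.23]
mm [ 79.  365.  419.4] units [ 2.633 12.167 13.979]
mm [ 79.  343.  446.6] units [ 2.634 11.432 14.885]
0.687 [-48.6 200. ]
0.6 [-64.  181.7]
0.5 [-79.6 159. ]
0.4 [-93.  134.9]
0.3 [-103.8  109.6]
0.2 [-112.    83.3]
0.1 [-117.6   56.4]
0 [-120.5   29. ]
```

```bash
python3 -m pendant '[[1,0.16,0.4,0.45,0],[1,0.16,0.76,0.87,0],[1,0.16,0.76,0.87,0],[1,0.16,0.76,0.87,0],[1,0.16,0.76,0.87,0],[1,0.16,0.76,0.87,0],[1,0.16,0.76,0.87,0],[1,0.16,0.76,0.87,0],[1,0.16,0.76,0.87,0],[1,0.16,0.76,0.87,0],[1,0.16,0.76,0.87,0],[1,0.16,0.76,0.87,0]]'
python3 -m pendant '[[1,0.16,0.76,0.87,0],[1,0.16,0.76,0.87,0],[1,0.16,0.76,0.87,0],[1,0.16,0.76,0.87,0],[1,0.16,0.5,0.4,0],[1,0,0,0,0],[1,0,0,0,0],[1,0,0,0,0]]'
python3 - <<'E'
from h import *
from plant import viewer
s,R=state(); to([*ctr(.687,275,15),20],R,s)
for n in("scene","wrist"):
    c=viewer.camera(n); np.savez(n+"1.npz",**c); cv2.imwrite(f"pics/{n}1.png",cv2.resize(c["color"][:,:,::-1],None,fx=1.4,fy=1.4))
E
```

```text
clock: 2.02
tool_pos: [447.7, 328.9, 141.3]
ee_rot: [0.475, 0.524, -0.475, 0.524]
force: [0.6, -0.2, -0.4]
width: -0.001
clock: 2.68
tool_pos: [562.7, 224.7, 117.3]
ee_rot: [0.475, 0.524, -0.476, 0.523]
force: [-0.5, 0.5, -0.5]
width: 0.005
t2.68 tcp [562.7 224.7 117.3] jig [-20.6 232.2] yaw tool-y 0.096 z -1.475 F [-0.5  0.5 -0.5] w0.00 q [0.38 0.41 1.75 0.   0.98 0.28]
mm [ 97.4 -18.4  20.5] units [ 3.245 -0.613  0.684]
```

View pics/wrist1.png

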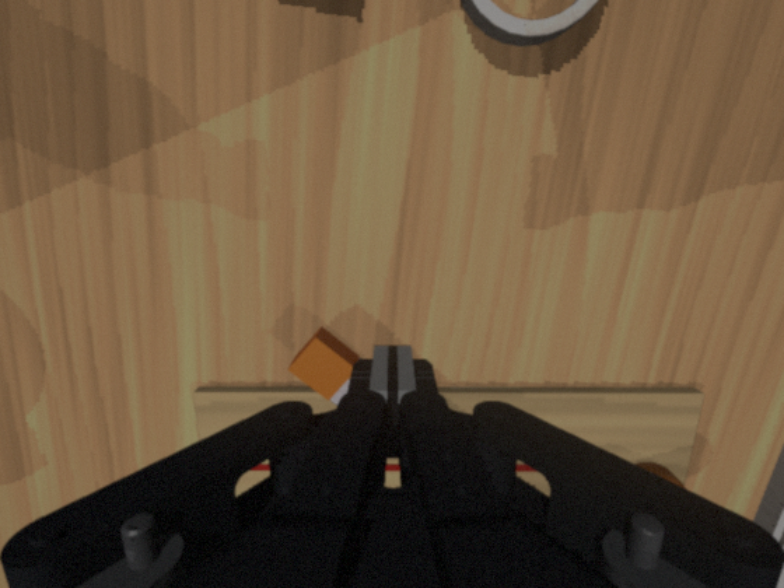

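Wrist view: the orange end is at (323,365) of the enlarged image, and the shut fingertips at (392,350) are to its right on the outer side. The board edge is horizontal, so the tool is squared to the jig. I'll check the position by ray before descending.

```bash
python3 - <<'E'
from h import *
c=dict(np.load("wrist1.npz"))
q=ray(c,np.array([[290,369],[323,328],[358,361],[333,401]])/1.4,38.)
print("orange corners",q.round(1).tolist()); print("pred",bar(.687,290,-15),bar(.687,290,15),bar(.687,255,15),bar(.687,255,-15))
e=ray(c,np.array([[195,387],[702,387]])/1.4,12.);print("board edge corners",e.round(1).tolist(),"pred",J(-170,150),J(215,150))
E
python3 -m pendant '[[1,0.5,0,0,0],[1,0.5,0,0,0],[1,0.5,0,0,0],[1,0.5,0,0,0],[1,0.5,0,0,0],[1,0.4,0,0,0],[1,0.33,0,0,0],[1,0,0,0,0],[1,0,0,0,0]]'
```

```text
orange corners [[500.4, 165.9], [520.9, 197.0], [545.3, 176.0], [530.4, 144.7]]
pred [495.22990115 161.25525403] [511.99544128 186.13328981] [541.01981635 166.573493  ] [524.25427622 141.69545722]
board edge corners [[424.4, 131.5], [801.5, 167.6]] pred [421.67126256 128.88131064] [804.97158464 165.01803838]
clock: 3.53
tool_pos: [563.0, 224.7, 20.5]
ee_rot: [0.476, 0.523, -0.476, 0.523]
force: [1.2, 1.3, 1.0]
width: 0.002
```

```bash
python3 -m pendant '[[1,0,-0.11,0.13,0],[1,0,-0.11,0.13,0],[1,0,-0.11,0.13,0],[1,0,-0.11,0.13,0],[1,0,-0.05,0.06,0],[1,0,-0.05,0.06,0],[1,0,-0.05,0.06,0],[1,0,-0.05,0.06,0],[1,0,-0.05,0.06,0],[1,0,-0.05,0.06,0],[1,0,-0.05,0.06,0],[1,0,-0.05,0.06,0]]'
python3 -c "
from h import *
state()"
```

```text
clock: 4.53
tool_pos: [541.0, 192.1, 20.7]
ee_rot: [0.476, 0.523, -0.476, 0.523]
force: [-0.0, 0.7, -0.8]
width: -0.001
t4.53 tcp [541.  192.1  20.7] jig [-45.2 201.7] yaw tool-y 0.094 z -1.477 F [-0.   0.7 -0.8] w-0.00 q [0.34 0.5  1.87 0.   0.77 0.24]
```

```bash
python3 -m pendant '[[1,0,-0.05,0.06,0],[1,0,-0.06,0.07,0],[1,0,-0.08,0.09,0],[1,0,-0.08,0.09,0],[1,0,-0.08,0.09,0],[1,0,-0.08,0.09,0],[1,0,-0.08,0.09,0],[1,0,-0.08,0.09,0],[1,0,-0.08,0.1,0],[1,0,-0.07,0.1,0],[1,0,-0.07,0.1,0],[1,0,-0.07,0.1,0]]'
python3 -c "
from h import *
state()"
```

```text
clock: 5.53
tool_pos: [517.7, 157.5, 20.7]
ee_rot: [0.476, 0.523, -0.476, 0.523]
force: [0.3, -0.4, 0.4]
width: -0.003
t5.53 tcp [517.7 157.5  20.7] jig [-71.7 169.5] yaw tool-y 0.094 z -1.477 F [ 0.3 -0.4  0.4] w-0.00 q [0.29 0.46 1.95 0.   0.73 0.2 ]
```

```bash
python3 - <<'E'
from h import *
from plant import viewer
c=viewer.camera("scene"); cv2.imwrite("pics/s2.png",cv2.resize(c["color"][150:290,220:400,::-1],None,fx=4,fy=4,interpolation=cv2.INTER_CUBIC))
E
```

```text
(no output)
```

View pics/s2.png

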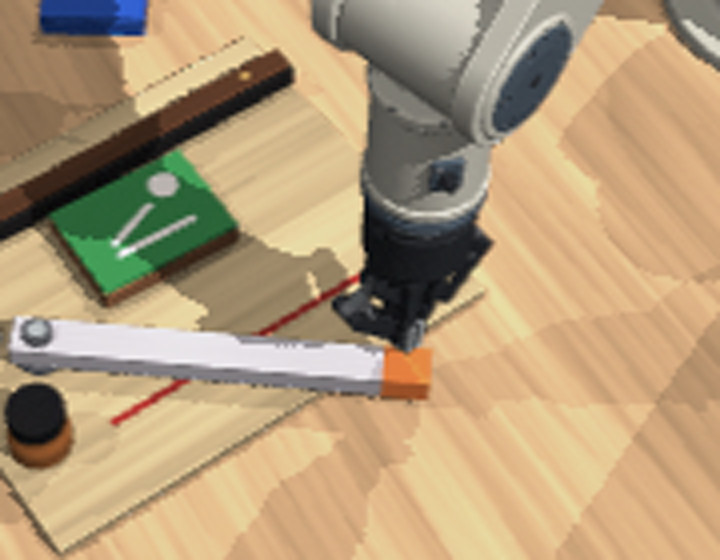

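This picture shows the bar unmoved, with the orange end still at (321,243) full-frame px. The fingertip shows at about (322,236), behind or above it, although the TCP reading says it should be in contact. I'll stop here and check by projecting the TCP.

```bash
python3 - <<'E'
from h import *
from plant import viewer
s,R=state()
for n in("scene","side","wrist"):
    c=viewer.camera(n); np.savez(n+"2.npz",**c)
    P=np.array([s["tool_pos"],s["tool_pos"]+[0,0,20],[*bar(.687,290,0),38],[*bar(.687,255,15),38]])
    u=cv2.projectPoints(P,np.array(c["rvec"],float),np.array(c["tvec"],float),np.array(c["camera_matrix"],float),None)[0].reshape(-1,2); print(n,u.round(1).tolist())
c=dict(np.load("side2.npz")); cv2.imwrite("pics/side2.png",cv2.resize(c["color"][120:260,180:360,::-1],None,fx=4,fy=4,interpolation=cv2.INTER_CUBIC))
E
```

```text
t5.58 tcp [517.2 157.   20.6] jig [-72.2 169. ] yaw tool-y 0.094 z -1.477 F [-0.4 -0.2 -0.7] w0.00 q [ 0.29  0.46  1.95 -0.    0.73  0.2 ]
scene [[319.5, 240.8], [319.9, 237.2], [326.8, 239.9], [314.7, 243.5]]
side [[244.6, 201.6], [244.2, 196.4], [237.5, 196.2], [248.8, 192.8]]
wrist [[277.7, 241.9], [277.5, 254.7], [255.9, 223.2], [320.6, 240.8]]
```

View pics/side2.png

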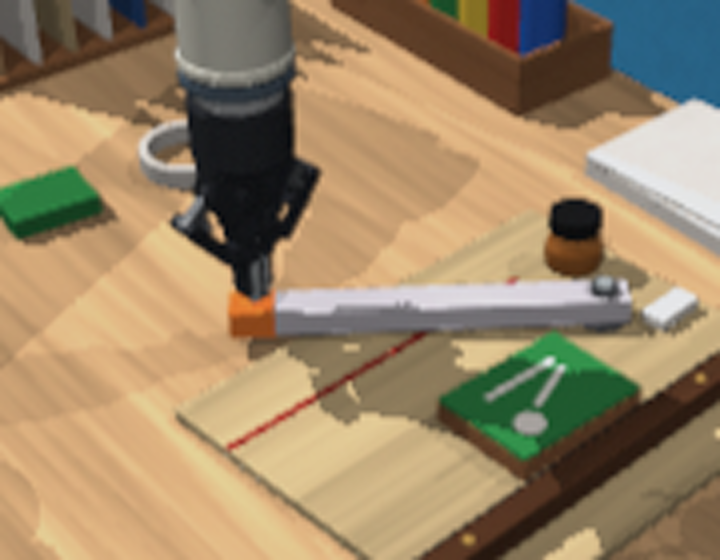

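Both views show the fingertips ending at the bar's top, at scene (322,236) and side (244,194). They are either hovering above it or the shut tips are higher than the TCP reading says. I'll read it from depth.

```bash
python3 - <<'E'
from h import *
tcp=np.array([517.2,157,20.6])
for n in("scene","side"):
    c=dict(np.load(n+"2.npz"));d=c["depth"];v,u=np.nonzero(d>0);z=d[v,u].astype(float)
    R=cv2.Rodrigues(np.array(c["rvec"],float))[0];t=np.array(c["tvec"],float).ravel()
    P=(np.c_[u,v,np.ones(len(u))]@np.linalg.inv(np.array(c["camera_matrix"],float)).T*z[:,None]-t)@R
    hsv=cv2.cvtColor(c["color"],cv2.COLOR_RGB2HSV)[v,u]
    k=(np.hypot(*(P-tcp)[:,:2].T)<30)&(P[:,2]>28)&(P[:,2]<90)
    o=np.argsort(P[k][:,2]); 
    for p,(a,b),h in list(zip(P[k][o],np.c_[u,v][k][o],hsv[k][o]))[::3][:45]: print(n,p.round().astype(int),a,b,h)
E
```

```text
scene [526 183  30] 322 247 [ 11 189 154]
scene [524 185  31] 323 247 [ 11 189 154]
scene [529 178  31] 320 246 [ 11 189 155]
scene [537 163  33] 315 243 [  9  77 215]
scene [521 165  33] 320 241 [ 11 183 229]
scene [526 183  35] 322 246 [ 11 189 155]
scene [522 181  35] 323 245 [ 11 185 219]
scene [507 174  35] 326 241 [ 13 179 229]
scene [527 163  35] 318 241 [ 12 182 228]
scene [534 163  36] 316 242 [ 11 184 229]
scene [529 150  36] 315 238 [178  13 230]
scene [544 162  36] 313 243 [150   8 201]
scene [501 170  36] 327 239 [ 13 158 227]
scene [517 169  36] 322 241 [ 12 181 228]
scene [533 172  36] 318 244 [ 12 183 228]
scene [510 185  37] 327 244 [ 14 149 224]
scene [519 176  37] 323 243 [ 12 182 229]
scene [500 164  37] 326 237 [ 14 162 227]
scene [504 165  37] 325 238 [ 13 178 229]
scene [518 181  37] 324 244 [ 12 182 229]
scene [522 155  37] 318 238 [ 11 182 228]
scene [507 180  37] 327 242 [ 13 161 225]
scene [544 151  38] 311 240 [150   6 231]
scene [500 168  38] 327 238 [ 13 164 229]
scene [509 167  38] 324 239 [ 13 178 229]
scene [540 173  38] 316 245 [ 11 189 175]
scene [5
[... 1931 characters left out ...]
1 193]
side [524 152  38] 247 197 [ 11 197 188]
side [512 167  38] 241 196 [ 13 197 226]
side [509 163  39] 241 197 [ 13 201 226]
side [514 159  39] 243 197 [ 12 200 226]
side [516 183  39] 239 193 [ 13 189 185]
side [540 143  39] 253 196 [140  11 217]
side [534 155  40] 249 195 [143  11 191]
side [539 163  40] 249 193 [  5  18 185]
side [543 147  40] 253 195 [139   9 216]
side [547 157  40] 252 193 [167  11 214]
side [542 161  40] 250 193 [  2  18 186]
side [523 155  40] 246 196 [ 11 202 225]
side [515 161  41] 243 196 [ 12 199 217]
side [540 154  41] 251 194 [139  10 209]
side [510 156  54] 242 194 [ 11 126 109]
side [519 148  58] 246 193 [ 9 77 76]
side [506 156  59] 241 193 [ 10 135  49]
```

```bash
python3 - <<'E'
from h import *
tcp=np.array([517.2,157,20.6])
for n in("scene","side"):
    c=dict(np.load(n+"2.npz"));d=c["depth"];v,u=np.nonzero(d>0);z=d[v,u].astype(float)
    R=cv2.Rodrigues(np.array(c["rvec"],float))[0];t=np.array(c["tvec"],float).ravel()
    P=(np.c_[u,v,np.ones(len(u))]@np.linalg.inv(np.array(c["camera_matrix"],float)).T*z[:,None]-t)@R
    k=(np.hypot(*(P-tcp)[:,:2].T)<60)&(P[:,2]>46)&(P[:,2]<180)
    Q=P[k]
    for a in range(46,180,10):
        m=(Q[:,2]>=a)&(Q[:,2]<a+10)
        if m.any(): print(n,a,m.sum(),Q[m].min(0).round(),Q[m].max(0).round())
c=dict(np.load("wrist2.npz"));cv2.imwrite("pics/w2.png",c["color"][:,:,::-1])
E
```

```text
scene 46 2 [517. 161.  50.] [520. 166.  54.]
scene 56 10 [510. 154.  58.] [528. 170.  66.]
scene 66 18 [503. 161.  66.] [528. 171.  75.]
scene 76 12 [504. 163.  78.] [528. 169.  86.]
scene 86 10 [508. 164.  86.] [528. 171.  96.]
scene 96 36 [481. 150.  96.] [546. 175. 106.]
scene 106 43 [466. 153. 106.] [552. 174. 115.]
scene 116 42 [460. 162. 116.] [559. 177. 126.]
scene 126 46 [459. 162. 126.] [574. 177. 136.]
scene 136 66 [459. 150. 136.] [577. 176. 146.]
scene 146 63 [459. 151. 146.] [576. 179. 156.]
scene 156 34 [527. 151. 156.] [561. 179. 165.]
scene 166 26 [540. 149. 167.] [558. 173. 176.]
scene 176 3 [548. 156. 178.] [552. 170. 179.]
side 46 1 [510. 156.  54.] [510. 156.  54.]
side 56 19 [502. 146.  56.] [533. 162.  66.]
side 66 27 [501. 145.  66.] [527. 164.  76.]
side 76 26 [502. 145.  76.] [529. 164.  86.]
side 86 20 [503. 144.  87.] [530. 153.  94.]
side 96 47 [484. 140.  96.] [555. 167. 106.]
side 106 65 [478. 141. 106.] [558. 172. 116.]
side 116 78 [472. 139. 116.] [568. 172. 126.]
side 126 71 [460. 138. 126.] [573. 167. 136.]
side 136 95 [459. 138. 136.] [577. 163. 146.]
side 146 99 [458. 135. 146.] [574. 169. 156.]
side 156 88 [474. 137. 156.] [555. 162. 166.]
side 166 34 [474. 142. 166.] [515. 163. 175.]
side 176 7 [478. 146. 176.] [486. 162. 179.]
```

View pics/w2.png

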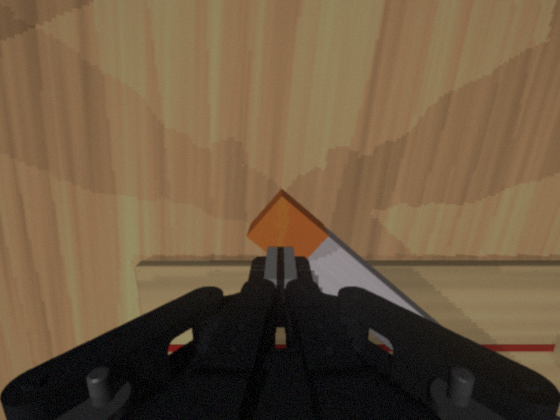

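Wrist view and depth agree: the fingers hover above the bar, with the tip bottom at z≈53 where the reading says 21, and the bar is untouched. The xy matches. So the real tips are about 30 mm above the reported z. I'll back out to the outer side, lower, and re-measure the tip height from depth.

```bash
python3 -m pendant '[[1,0,0.3,-0.4,0],[1,0,0.3,-0.4,0],[1,0,0.3,-0.4,0],[1,0,0.3,-0.4,0],[1,0,0.2,-0.27,0],[1,0.2,0,0,0],[1,0.2,0,0,0],[1,0.1,0,0,0],[1,0,0,0,0],[1,0,0,0,0]]'
cat >> h.py <<'E'
def tip():
    from plant import viewer
    s,R=state(); tcp=s["tool_pos"]
    for n in("scene","side"):
        c=viewer.camera(n); d=c["depth"];v,u=np.nonzero(d>0);z=d[v,u].astype(float)
        Rc=cv2.Rodrigues(np.array(c["rvec"],float))[0];t=np.array(c["tvec"],float).ravel()
        P=(np.c_[u,v,np.ones(len(u))]@np.linalg.inv(np.array(c["camera_matrix"],float)).T*z[:,None]-t)@Rc
        h=cv2.cvtColor(c["color"],cv2.COLOR_RGB2HSV)[v,u]
        k=(np.hypot(*(P-tcp)[:,:2].T)<24)&(P[:,2]>3)&(P[:,2]<110)&(h[:,2]<130)
        Q=P[k]; q=Q[Q[:,2]<80]
        print(n,k.sum(),"lowest z",np.sort(Q[:,2])[:6].round(),"xy range",q.min(0).round(),q.max(0).round())
        cv2.imwrite(f"pics/{n}_tip.png",c["color"][:,:,::-1])
E
python3 -c "
from h import *
tip()"
```

```text
clock: 6.57
tool_pos: [553.7, 216.9, 5.1]
ee_rot: [0.476, 0.523, -0.477, 0.523]
force: [0.2, 0.1, 0.3]
width: 0.001
t6.57 tcp [553.7 216.9   5.1] jig [-30.3 225.2] yaw tool-y 0.094 z -1.477 F [0.2 0.1 0.3] w0.00 q [ 0.37  0.55  1.83 -0.    0.76  0.28]
scene 102 lowest z [40. 43. 44. 46. 47. 49.] xy range [537. 219.  40.] [567. 230.  78.]
side 177 lowest z [38. 39. 40. 42. 42. 43.] xy range [537. 204.  38.] [576. 225.  80.]
```

```bash
python3 -m pendant '[[1,0.2,0,0,0],[1,0.2,0,0,0],[1,0.15,0,0,0],[1,0.05,0,0,0],[1,0,0,0,0],[1,0,0,0,0]]'
python3 -c "
from h import *
tip()
s,R=state();to([*ctr(.687,275,0),-15],R,s)"
```

```text
clock: 7.17
tool_pos: [554.3, 217.5, -12.5]
ee_rot: [0.476, 0.523, -0.476, 0.523]
force: [0.2, -0.4, -0.0]
width: -0.002
t7.17 tcp [554.3 217.5 -12.5] jig [-29.6 225.8] yaw tool-y 0.094 z -1.477 F [ 0.2 -0.4 -0. ] w-0.00 q [ 0.37  0.58  1.84 -0.    0.73  0.28]
scene 124 lowest z [23. 27. 29. 30. 31. 31.] xy range [539. 212.  23.] [578. 232.  78.]
side 236 lowest z [23. 23. 23. 25. 25. 26.] xy range [532. 201.  23.] [576. 228.  80.]
t7.27 tcp [554.6 217.6 -12.2] jig [-29.3 225.9] yaw tool-y 0.094 z -1.477 F [-0.2  0.1  0.2] w0.00 q [ 0.37  0.58  1.84 -0.    0.73  0.28]
mm [  2.8 -19.3  25.9] units [ 0.093 -0.643  0.863]
```

The tip is now at z≈22, within the bar's 16–38 band and clear of the board at 12. Approaching contact.

```bash
python3 -m pendant '[[1,0,-0.1,0.13,0],[1,0,-0.1,0.13,0],[1,0,-0.1,0.13,0],[1,0,-0.05,0.07,0],[1,0,-0.05,0.07,0],[1,0,-0.05,0.07,0],[1,0,-0.05,0.07,0],[1,0,-0.05,0.07,0],[1,0,-0.05,0.07,0],[1,0,-0.05,0.07,0],[1,0,-0.05,0.07,0]]'
python3 -c "
from h import *
state()"
```

```text
clock: 8.18
tool_pos: [536.2, 187.2, -12.3]
ee_rot: [0.476, 0.523, -0.476, 0.523]
force: [-0.4, 1.2, 0.8]
width: 0.001
t8.18 tcp [536.2 187.2 -12.3] jig [-50.5 197.3] yaw tool-y 0.094 z -1.477 F [-0.4  1.2  0.8] w0.00 q [0.33 0.55 1.9  0.   0.7  0.24]
```

```bash
python3 -m pendant '[[1,0,-0.06,0.07,0],[1,0,-0.06,0.07,0],[1,0,-0.07,0.08,0],[1,0,-0.07,0.08,0],[1,0,-0.07,0.09,0],[1,0,-0.07,0.09,0],[1,0,-0.07,0.1,0],[1,0,-0.07,0.1,0],[1,0,-0.07,0.1,0],[1,0,-0.07,0.1,0],[1,0,-0.06,0.1,0],[1,0,-0.06,0.1,0]]'
python3 - <<'E'
from h import *
from plant import viewer
s,R=state()
c=viewer.camera("scene");o=big(mask(c,(7,150,190),(18,255,255),(200,180,400,290)));q=ray(c,pts(o),38.)
print(o.sum()//255,"orange centroid jig",toj(q.mean(0)),"th",np.arctan2(toj(q.mean(0))[1]-3,140-toj(q.mean(0))[0]))
E
```

```text
clock: 9.18
tool_pos: [515.2, 152.4, -12.3]
ee_rot: [0.476, 0.523, -0.476, 0.523]
force: [-0.1, 1.5, -0.4]
width: 0.002
t9.18 tcp [515.2 152.4 -12.3] jig [-74.7 164.6] yaw tool-y 0.094 z -1.477 F [-0.1  1.5 -0.4] w0.00 q [ 0.28  0.51  1.97 -0.    0.66  0.19]Traceback (most recent call last):
  File "<stdin>", line 4, in <module>
  File "h.py", line 11, in big
    n,l,s,_=cv2.connectedComponentsWithStats(m); i=1+s[1:,4].argmax(); return np.where(l==i,255,0).astype(np.uint8)
                                                     ~~~~~~~~~~~~~~^^
ValueError: attempt to get argmax of an empty sequence
```

```bash
cat >> h.py <<'E'
def barth(n="side"):
    from plant import viewer
    c=viewer.camera(n);m=mask(c,(7,150,160),(18,255,255),(200,170,300,260) if n=="side" else (200,180,400,290)); m=big(m)
    q=ray(c,pts(m),38.);j=np.array([toj(p) for p in q]);e=j.mean(0)
    print(n,m.sum()//255,"orange jig",e.round(1),"th %.3f"%np.arctan2(e[1]-3,140-e[0]),"r %.0f"%np.hypot(e[1]-3,140-e[0]))
    g=big(mask(c,(50,120,40),(80,255,255),(175,150,350,290)if n=="scene"else(220,160,400,275)));g=ray(c,pts(g),34.);r=cv2.minAreaRect(g.astype(np.float32));print("block jig",toj(r[0]).round(1),np.round(r[1]),"ang deg",round(r[2],2),"jig 5.39")
    cv2.imwrite(f"pics/{n}_b.png",cv2.resize(c["color"][150:290,200:400,::-1],None,fx=4,fy=4))
E
python3 -c "
from h import *
barth()"
```

```text
side 68 orange jig [-99.7 144.1] th 0.532 r 278
block jig [ 12.  -45.8] [120.  88.] ang deg 3.18 jig 5.39
```

View pics/side_b.png

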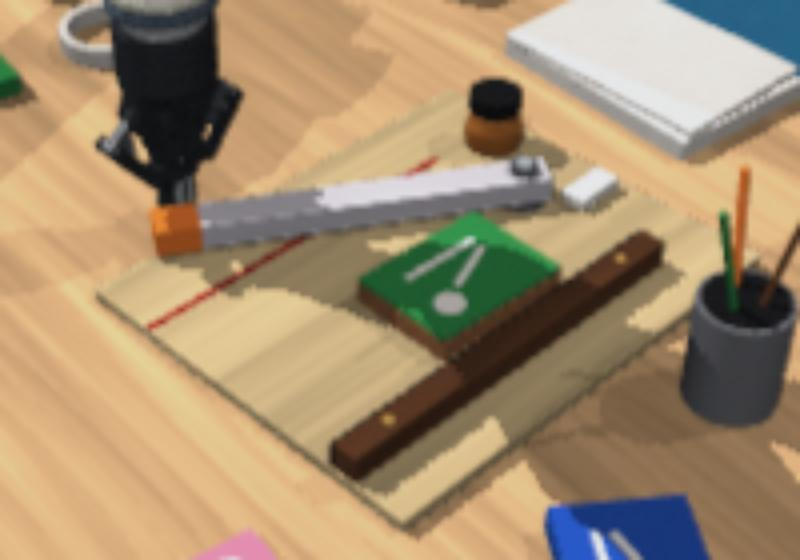

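Side crop: the bar is turning. The orange end at (178,228) of the crop is driven by the fingers behind it, θ≈0.53, and the force is about 1.5 N as expected. Continuing along the arc.

```bash
python3 -m pendant '[[1,0,-0.08,0.12,0],[1,0,-0.08,0.13,0],[1,0,-0.08,0.14,0],[1,0,-0.08,0.14,0],[1,0,-0.08,0.14,0],[1,0,-0.08,0.14,0],[1,0,-0.07,0.14,0],[1,0,-0.07,0.14,0],[1,0,-0.06,0.14,0],[1,0,-0.06,0.14,0],[1,0,-0.06,0.14,0],[1,0,-0.05,0.14,0]]'
python3 -m pendant '[[1,0,-0.05,0.14,0],[1,0,-0.05,0.14,0],[1,0,-0.04,0.14,0],[1,0,-0.04,0.14,0],[1,0,-0.04,0.14,0],[1,0,-0.04,0.14,0],[1,0,-0.03,0.12,0],[1,0,-0.03,0.1,0],[1,0,-0.02,0.08,0],[1,0,-0.02,0.06,0]]'
python3 -c "
from h import *
state();barth()"
```

```text
clock: 10.28
tool_pos: [494.4, 100.6, -12.3]
ee_rot: [0.476, 0.523, -0.476, 0.523]
force: [0.7, 1.1, 0.0]
width: 0.001
clock: 11.12
tool_pos: [487.2, 63.9, -12.3]
ee_rot: [0.476, 0.523, -0.476, 0.523]
force: [-0.1, 0.8, -0.7]
width: -0.001
t11.12 tcp [487.2  63.9 -12.3] jig [-110.8   79.2] yaw tool-y 0.094 z -1.477 F [-0.1  0.8 -0.7] w-0.00 q [ 0.13  0.47  2.06 -0.    0.61  0.03]
side 91 orange jig [-136.7   55.8] th 0.189 r 282
block jig [ 11.6 -46. ] [119.  89.] ang deg 2.89 jig 5.39
```

```bash
python3 -m pendant '[[1,0,-0.02,0.08,0],[1,0,-0.02,0.1,0],[1,0,-0.02,0.1,0],[1,0,-0.02,0.1,0],[1,0,-0.02,0.1,0],[1,0,-0.02,0.1,0],[1,0,-0.02,0.1,0],[1,0,-0.02,0.1,0],[1,0,-0.02,0.1,0],[1,0,-0.02,0.1,0],[1,0,-0.02,0.06,0],[1,0,-0.02,0.06,0]]'
python3 -c "
from h import *
state();barth()"
```

```text
clock: 12.17
tool_pos: [483.7, 30.5, -12.2]
ee_rot: [0.476, 0.523, -0.476, 0.523]
force: [0.3, 0.7, -0.6]
width: -0.001
t12.17 tcp [483.7  30.5 -12.2] jig [-117.5   46.2] yaw tool-y 0.094 z -1.477 F [ 0.3  0.7 -0.6] w-0.00 q [ 0.06  0.46  2.08  0.    0.6  -0.03]
side 84 orange jig [-139.2   22.1] th 0.068 r 280
block jig [ 10.5 -50.3] [118.  90.] ang deg 0.13 jig 5.39
```

```bash
python3 -m pendant '[[1,0,0,0.04,0],[1,0,0,0.04,0],[1,0,0,0.04,0],[1,0,0,0.04,0],[1,0,0,0.04,0],[1,0,0,0.04,0],[1,0,0,0.04,0],[1,0,0,0.03,0],[1,0,0,0.02,0],[1,0,0,0.02,0]]'
python3 -c "
from h import *
state();barth()"
```

```text
clock: 13.05
tool_pos: [484.0, 20.1, -12.4]
ee_rot: [0.476, 0.523, -0.476, 0.523]
force: [-1.6, 1.5, 0.9]
width: 0.002
t13.05 tcp [484.   20.1 -12.4] jig [-118.2   35.9] yaw tool-y 0.094 z -1.477 F [-1.6  1.5  0.9] w0.00 q [ 0.04  0.46  2.08  0.    0.6  -0.06]
side 81 orange jig [-139.4   11.2] th 0.029 r 280
block jig [ 12.7 -55.2] [118.  90.] ang deg 2.32 jig 5.39
```

```bash
for i in 1; do python3 -m pendant '[[1,0,0,0.02,0],[1,0,0,0.02,0],[1,0,0,0.02,0],[1,0,0,0.02,0],[1,0,0,0.02,0],[1,0,0,0.02,0]]'; done
python3 -c "
from h import *
state();barth()"
```

```text
clock: 13.6
tool_pos: [484.4, 16.6, -12.3]
ee_rot: [0.476, 0.523, -0.476, 0.523]
force: [-2.1, 1.9, -0.1]
width: 0.0
t13.60 tcp [484.4  16.6 -12.3] jig [-118.1   32.3] yaw tool-y 0.094 z -1.477 F [-2.1  1.9 -0.1] w0.00 q [ 0.03  0.46  2.08 -0.    0.6  -0.06]
side 85 orange jig [-139.6    7.6] th 0.016 r 280
block jig [ 13.8 -57.8] [117.  90.] ang deg 3.98 jig 5.39
```

```bash
python3 -m pendant '[[1,0,0,0.015,0],[1,0,0,0.015,0],[1,0,0,0.015,0],[1,0,0,0.015,0]]'; python3 -m pendant '[[1,0,0,0.012,0],[1,0,0,0.012,0]]'
```

```text
clock: 13.98
tool_pos: [484.7, 14.8, -12.3]
ee_rot: [0.476, 0.523, -0.476, 0.523]
force: [-1.2, 1.7, -0.9]
width: -0.003
clock: 14.15
tool_pos: [484.7, 14.1, -12.3]
ee_rot: [0.476, 0.523, -0.476, 0.523]
force: [-1.6, 1.7, -0.6]
width: 0.002
```

```bash
python3 -m pendant '[[1,0,0,0.01,0],[1,0,0,0.01,0]]'
```

```text
clock: 14.32
tool_pos: [484.8, 13.5, -12.3]
ee_rot: [0.476, 0.523, -0.476, 0.523]
force: [-1.1, 1.6, -0.1]
width: 0.002
```

```bash
python3 -m pendant '[[1,0,0,0.01,0],[1,0,0,0.01,0]]';python3 -m pendant '[[1,0,0,0.01,0],[1,0,0,0,0]]'
```

```text
clock: 14.48
tool_pos: [484.9, 12.9, -12.3]
ee_rot: [0.476, 0.523, -0.476, 0.523]
force: [-2.5, 2.2, -0.5]
width: -0.001
clock: 14.65
tool_pos: [484.9, 12.6, -12.3]
ee_rot: [0.476, 0.523, -0.476, 0.523]
force: [-0.5, 1.0, 0.1]
width: 0.001
```

```bash
python3 -m pendant '[[1,0,0,0.01,0],[1,0,0,0.01,0]]';python3 -m pendant '[[1,0,0,0.01,0],[1,0,0,0,0]]'
```

```text
clock: 14.82
tool_pos: [485.0, 12.0, -12.3]
ee_rot: [0.476, 0.523, -0.476, 0.523]
force: [-1.5, 2.4, -0.3]
width: -0.001
clock: 14.98
tool_pos: [485.0, 11.7, -12.3]
ee_rot: [0.476, 0.523, -0.476, 0.523]
force: [-0.5, 2.3, -0.1]
width: 0.003
```

```bash
python3 -m pendant '[[1,0,0,0.01,0],[1,0,0,0.01,0],[1,0,0,0,0]]'
python3 -c "
from h import *
state();barth()"
```

```text
clock: 15.23
tool_pos: [485.0, 11.3, -12.3]
ee_rot: [0.476, 0.523, -0.476, 0.523]
force: [-1.9, 3.1, -1.1]
width: 0.001
t15.23 tcp [485.   11.3 -12.3] jig [-118.   27.] yaw tool-y 0.094 z -1.477 F [-1.9  3.1 -1.1] w0.00 q [ 0.02  0.46  2.08  0.    0.6  -0.07]
side 79 orange jig [-138.4    1.7] th -0.005 r 278
block jig [ 14.4 -59.4] [118.  89.] ang deg 5.54 jig 5.39
```

```bash
python3 -m pendant '[[1,0,0,0.01,0],[1,0,0,0,0]]'
```

```text
clock: 15.45
tool_pos: [485.0, 11.3, -12.3]
ee_rot: [0.476, 0.523, -0.476, 0.523]
force: [-1.2, 8.4, 1.8]
width: -0.001
```

```bash
python3 -m pendant '[[1,0,0,0.01,0],[1,0,0,0,0]]'
```

```text
clock: 15.62
tool_pos: [485.0, 11.3, -12.3]
ee_rot: [0.476, 0.523, -0.476, 0.523]
force: [-2.4, 9.2, 0.1]
width: 0.004
```

```bash
python3 -m pendant '[[1,0,0,0.01,0],[1,0,0,0,0]]'
```

```text
clock: 15.78
tool_pos: [485.0, 11.3, -12.3]
ee_rot: [0.476, 0.523, -0.476, 0.522]
force: [-1.3, 11.2, 1.5]
width: 0.003
```

Felt the stop: about 11 N. Holding.

```bash
python3 -m pendant '[[1,0,0,0.003,0],[1,0,0,0,0],[1,0,0,0,0],[1,0,0,0,0]]'; python3 -m pendant '[[1,0,0,0,0],[1,0,0,0,0],[1,0,0,0,0],[1,0,0,0,0]]';python3 -m pendant '[[1,0,0,0,0],[1,0,0,0,0],[1,0,0,0,0],[1,0,0,0,0]]'
```

```text
clock: 16.12
tool_pos: [485.0, 11.3, -12.3]
ee_rot: [0.476, 0.523, -0.476, 0.522]
force: [-1.9, 12.9, 0.7]
width: 0.0
clock: 16.45
tool_pos: [485.0, 11.3, -12.3]
ee_rot: [0.476, 0.523, -0.476, 0.522]
force: [-1.9, 12.6, 1.2]
width: -0.003
clock: 16.78
tool_pos: [485.0, 11.3, -12.3]
ee_rot: [0.476, 0.523, -0.476, 0.522]
force: [-1.7, 11.7, 0.4]
width: 0.0
```

```bash
python3 -m pendant '[[1,0,0,0,0],[1,0,0,0,0],[1,0,0,0,0],[1,0,0,0,0],[1,0,0,0,0],[1,0,0,0,0],[1,0,0,0,0],[1,0,0,0,0],[1,0,0,0,0],[1,0,0,0,0]]';python3 -m pendant '[[1,0,0,0,0],[1,0,0,0,0],[1,0,0,0,0],[1,0,0,0,0],[1,0,0,0,0],[1,0,0,0,0],[1,0,0,0,0],[1,0,0,0,0],[1,0,0,0,0]]'
python3 -c "
from h import *
state();barth()"
```

```text
clock: 17.62
tool_pos: [485.0, 11.2, -12.3]
ee_rot: [0.476, 0.523, -0.476, 0.522]
force: [-2.7, 12.8, 0.8]
width: 0.001
clock: 18.37
tool_pos: [485.0, 11.2, -12.3]
ee_rot: [0.476, 0.523, -0.476, 0.522]
force: [-1.7, 12.0, 1.4]
width: 0.003
t18.37 tcp [485.   11.2 -12.3] jig [-118.    26.9] yaw tool-y 0.093 z -1.478 F [-1.7 12.   1.4] w0.00 q [ 0.02  0.46  2.08  0.    0.6  -0.08]
side 79 orange jig [-138.4    1.7] th -0.005 r 278
block jig [ 14.4 -59.4] [118.  89.] ang deg 5.54 jig 5.39
```

Held about 12.5 N for over 2 s with the block parallel. Backing off, lifting, and crossing over the bar near its orange end.

```bash
python3 -m pendant '[[1,0,0,-0.05,0],[1,0,0,-0.1,0],[1,0,0,-0.3,0],[1,0,0,-0.4,0],[1,0,0,0,0],[1,-0.4,0,0,0],[1,-0.5,0,0,0],[1,-0.5,0,0,0],[1,-0.3,0,0,0],[1,0,0,0,0],[1,0,0,0,0]]'
python3 -m pendant '[[1,0,-0.1,0.3,0],[1,0,-0.1,0.6,0],[1,0,-0.1,0.7,0],[1,0,-0.1,0.7,0],[1,0,0,0.7,0],[1,0,0,0.5,0],[1,0,0,0.25,0],[1,0,0,0,0],[1,0,0,0,0]]'
python3 -c "
from h import *
s,R=state();tip();barth();to([*J(-130,-59),-12.3],R,s)"
```

```text
clock: 19.33
tool_pos: [483.1, 35.7, 38.9]
ee_rot: [0.476, 0.523, -0.476, 0.523]
force: [0.2, -0.1, 0.4]
width: 0.002
clock: 20.08
tool_pos: [480.7, -77.7, 38.1]
ee_rot: [0.476, 0.523, -0.476, 0.522]
force: [0.5, 0.0, 0.3]
width: 0.002
t20.08 tcp [480.7 -77.7  38.1] jig [-130.6  -61.2] yaw tool-y 0.093 z -1.478 F [0.5 0.  0.3] w0.00 q [-0.16  0.37  2.05  0.    0.72 -0.26]
t20.08 tcp [480.7 -77.7  38.1] jig [-130.6  -61.2] yaw tool-y 0.093 z -1.478 F [0.5 0.  0.3] w0.00 q [-0.16  0.37  2.05  0.    0.72 -0.26]
scene 50 lowest z [73. 76. 77. 79. 80. 81.] xy range [483. -78.  73.] [489. -68.  79.]
side 105 lowest z [72. 72. 73. 74. 75. 78.] xy range [468. -89.  72.] [484. -79.  79.]
side 96 orange jig [-138.4    0.7] th -0.008 r 278
block jig [ 15.5 -59.3] [119.  89.] ang deg 5.53 jig 5.39
mm [50.4  0.7 -2.2] units [ 1.681  0.022 -0.073]
```

View pics/side_b.png

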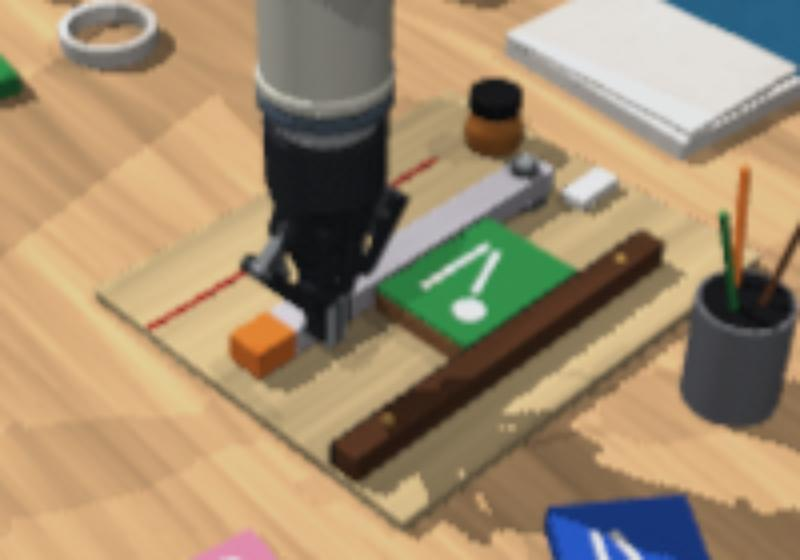

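Side crop: the block is flush along the fence with the bar parallel, and the fingers hang between bar and fence at about (325,330), well clear of the block's near end at (385,300). Lowering 50 mm.

```bash
python3 -m pendant '[[1,0.4,0,0,0],[1,0.4,0,0,0],[1,0.4,0,0,0],[1,0.3,0,0,0],[1,0.18,0,0,0],[1,0,0,0,0],[1,0,0,-0.3,0],[1,0,0,-0.3,0],[1,0,0,-0.2,0],[1,0,0,0,0]]'
python3 -c "
from h import *
state()
for th in(0,.1,.2,.3,.4,.5,.55):
    p=toj(bar(th,272,-15)); print(th,(p+[-14.5*(th>0),-11]).round(1))"
```

```text
clock: 21.07
tool_pos: [479.1, -52.3, -11.3]
ee_rot: [0.476, 0.523, -0.476, 0.523]
force: [0.5, 0.2, 0.3]
width: -0.002
t21.07 tcp [479.1 -52.3 -11.3] jig [-129.9  -35.8] yaw tool-y 0.095 z -1.476 F [0.5 0.2 0.3] w-0.00 q [-0.11  0.46  2.08  0.    0.6  -0.21]
0 [-132.  -23.]
0.1 [-146.6    4.2]
0.2 [-144.1   31.3]
0.3 [-138.8   58.1]
0.4 [-130.9   84.1]
0.5 [-120.4  109.2]
0.55 [-114.2  121.4]
```

```bash
python3 -m pendant '[[1,0,0,-0.07,0],[1,0,0,-0.07,0],[1,0,0,-0.07,0],[1,0,0,-0.06,0],[1,0,0,-0.06,0],[1,0,0,-0.06,0],[1,0,0,-0.08,0],[1,0,0,-0.09,0],[1,0,0,-0.1,0],[1,0,0,-0.1,0],[1,0,0,-0.1,0],[1,0,0,-0.1,0]]'
python3 -m pendant '[[1,0,0,-0.11,0],[1,0,0,-0.12,0],[1,0,0,-0.12,0],[1,0,0,-0.12,0],[1,0,0,-0.12,0],[1,0,0,-0.12,0],[1,0,0,-0.12,0],[1,0,0,-0.12,0],[1,0,0.01,-0.12,0],[1,0,0.01,-0.12,0],[1,0,0.02,-0.12,0],[1,0,0.02,-0.12,0]]'
python3 -c "
from h import *
state();barth()"
```

```text
clock: 22.07
tool_pos: [476.2, -24.7, -11.8]
ee_rot: [0.476, 0.523, -0.476, 0.523]
force: [-1.0, -1.3, -0.3]
width: 0.001
clock: 23.07
tool_pos: [474.0, 18.2, -11.7]
ee_rot: [0.476, 0.523, -0.476, 0.523]
force: [-0.1, -1.0, -0.2]
width: 0.003
t23.07 tcp [474.   18.2 -11.7] jig [-128.2   34.9] yaw tool-y 0.094 z -1.477 F [-0.1 -1.  -0.2] w0.00 q [ 0.04  0.45  2.1  -0.    0.59 -0.06]
side 28 orange jig [-148.5   62.6] th 0.204 r 295
block jig [ 14.3 -59.2] [118.  89.] ang deg 5.53 jig 5.39
```

```bash
python3 -m pendant '[[1,0,0.02,-0.12,0],[1,0,0.02,-0.13,0],[1,0,0.02,-0.13,0],[1,0,0.02,-0.13,0],[1,0,0.02,-0.13,0],[1,0,0.02,-0.13,0],[1,0,0.03,-0.13,0],[1,0,0.03,-0.13,0],[1,0,0.03,-0.13,0],[1,0,0.03,-0.13,0],[1,0,0.03,-0.13,0],[1,0,0.03,-0.13,0]]'
python3 -m pendant '[[1,0,0.04,-0.13,0],[1,0,0.04,-0.13,0],[1,0,0.04,-0.13,0],[1,0,0.04,-0.12,0],[1,0,0.03,-0.1,0],[1,0,0.02,-0.08,0],[1,0,0.02,-0.06,0],[1,0,0,-0.04,0],[1,0,0,-0.02,0],[1,0,0,-0.01,0],[1,0,0,0,0],[1,0,0,0,0]]'
python3 -c "
from h import *
state();barth();barth('scene')"
```

```text
clock: 24.12
tool_pos: [478.7, 65.4, -11.7]
ee_rot: [0.476, 0.523, -0.476, 0.523]
force: [0.7, -1.2, -0.5]
width: 0.002
clock: 25.12
tool_pos: [483.2, 90.1, -11.7]
ee_rot: [0.476, 0.523, -0.476, 0.523]
force: [-0.2, -0.7, 0.3]
width: 0.001
t25.12 tcp [483.2  90.1 -11.7] jig [-112.4  105.6] yaw tool-y 0.094 z -1.477 F [-0.2 -0.7  0.3] w0.00 q [0.18 0.47 2.06 0.   0.61 0.09]
side 2 orange jig [-133.5 -116.8] th -0.413 r 299
block jig [ 14.8 -60.2] [118.  88.] ang deg 6.33 jig 5.39
scene 133 orange jig [-99.4 137.7] th 0.513 r 275
block jig [ 17.3 -57.5] [119.  91.] ang deg 5.37 jig 5.39
```

The bar is back at θ≈0.51, so the orange end's inner corner is at jig y≈115, past the line at 88. Backing off and lifting clear.

```bash
python3 -m pendant '[[1,0,-0.03,0.05,0],[1,0,-0.1,0.15,0],[1,0,-0.15,0.3,0],[1,0,-0.2,0.35,0],[1,0,0,0,0],[1,-0.5,0,0,0],[1,-0.8,0,0,0],[1,-0.9,0,0,0],[1,-0.9,0,0,0],[1,-0.8,0,0,0],[1,-0.3,0,0,0],[1,0,0,0,0]]'
python3 -c "
from h import *
state();barth();barth('scene')"
```

```text
clock: 26.22
tool_pos: [472.9, 63.3, 116.3]
ee_rot: [0.477, 0.522, -0.475, 0.524]
force: [1.1, -0.1, 0.1]
width: 0.0
t26.22 tcp [472.9  63.3 116.3] jig [-125.2   79.9] yaw tool-y 0.093 z -1.477 F [ 1.1 -0.1  0.1] w0.00 q [0.13 0.23 2.02 0.   0.89 0.04]
side 77 orange jig [-106.4  131.7] th 0.481 r 278
block jig [ 14.3 -59.7] [118.  88.] ang deg 5.65 jig 5.39
scene 131 orange jig [-99.  137.8] th 0.514 r 274
block jig [ 17.3 -57.7] [120.  91.] ang deg 5.5 jig 5.39
```

View pics/scene_b.png

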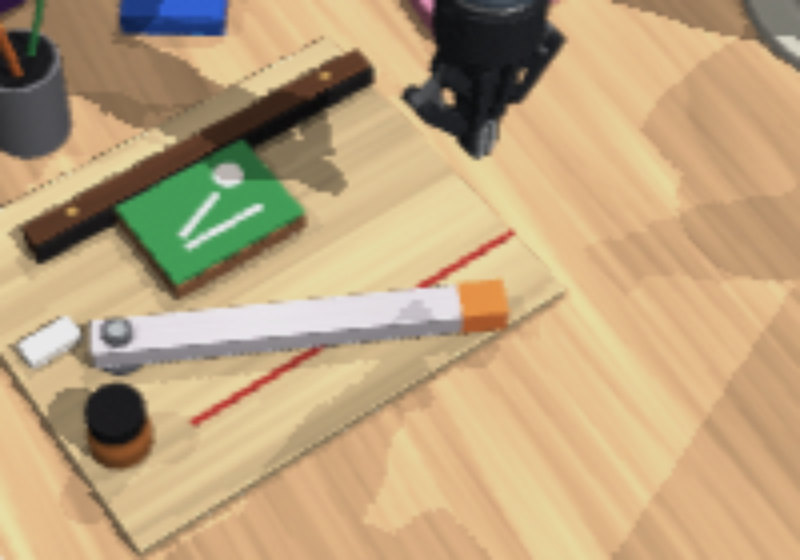

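Scene crop: the block lies flush at the fence (210,215). The orange end (485,305) is wholly past the red line, which ends at (515,232). The jar and eraser are in place and the gripper is clear above. Handing in.

```bash
python3 -c "
from plant import order
print(order.sign_off())"
```

```text
the job is handed in; nothing more can be done
None
```

The block is bedded flush on the fence, the bar is back past the red line, and the job is handed in at about 26 s; no verdict was reported.

**What I did:** I swung the bar closed from its outer side with shut fingers and felt the stop. I then held about 12 to 13 N for roughly 2.3 s. After that I lifted over the bar, pushed it back from the inner side to about 0.5 rad open, backed off and rose clear.

**Last checks:**
- **Block:** its centre is at jig y −57.7 mm in the scene view and −59.7 mm in the side view. Its angle is 5.5–5.65° against the jig's 5.39°, under 0.005 rad off.
- **Bar:** the orange end's centre is at jig y of about 132–138 mm, so the whole end is past the line.
- **Forces:** the highest push I read was about 13 N. No contact with the block or the bystanders was seen. In the last picture the jar and eraser are where they were; I did not re-measure the other bystanders.

**What disagreed:**
- **Fingertip height:** the reported tool height was about 33 mm lower than the fingertips really were, as depth from two cameras and the wrist view showed. My first approach passed harmlessly above the bar, and I lowered the tool to match.
- **Camera agreement:** the scene and side views differ by about 2 mm on the block and up to 6 mm on the bar end. The side view's −59.7 mm would put the block into the fence, so I take it as calibration offset.

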